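Lock the tube rotator's shaft with its pin

ROBOT

A 6-joint arm with a two-finger parallel gripper is mounted at the origin on the work surface. World frame = base frame: x ahead of the robot, y to its left, z up, the work surface at z = 0. Lengths are in m, angles in degrees, forces in N, time in s.
With the tool pointing down it reaches from about 0.25 to 0.725 m from the base axis. Payload 9.7 kg.
Tool frame: the origin (TCP) lies midway between the tips of the shut fingers; the grasp point (between the pads) lies 19 mm behind it (bot.hold_point_z is the distance from the TCP to the grasp point, in m); z points along the fingers, y is the line along which they close (so a half turn about z gives the same grasp; the last joint's range is limited). The gripper opens to 85 mm and grips with 20 to 120 N. Pads are 22 mm wide; open, the fingers measure 114 mm over their backs; the gripper's body (76 mm by 85 mm) begins 54 mm behind the grasp point. The pads swing forward as they close: fully open they stand 13 mm farther back than shut.
Start: joints at [-67.208, 4.979, 10.078, 95.1, 0, 90], TCP at [0.213, -0.507, 0.231] pointing down, gripper open.
Joint ranges: [-179.16, 179.16], [-48.56, 103.87], [-65.8, 70.77], [-126.05, 130.52], [-82.76, 87.17], [-180, 180]. Speed limits (degrees/s): [127.2, 127.2, 147.25, 180, 180, 180].

INTERFACE

Orientations are given as [roll, pitch, yaw] about the fixed x, y, z axes, in that order (R = Rz(yaw) Ry(pitch) Rx(roll)).
In Python, from workcell import bot gives the robot as it stands.
- The arm moves only by the tool play_rows, never from a script. Its argument "steps" is a list that holds one entry, the list of rows, each a list of 4 numbers: the shift along the tool's x, y, z in m, then the turn about the tool's z in rad. In form: [[[tx, ty, tz, yaw], ...]]. A call has exactly 5 rows; each row shifts and turns the commanded pose from where the row before left it, along the tool's axes as they then stand; what a row does not reach is not made up. A row lasts 1/12 s, in which the tool goes at most 41.7 mm and 7.16 degrees, less where a joint would pass 70% of its speed; a pose out of reach is approached as far as the arm can. A call is refused whole if a number of a shift passes 0.0417 or a number of a turn 0.125, either way. A call with a gripper value outside its range is refused whole. "gripper" is the finger opening in m, from 0 to 0.0854, set as the call begins (left out, the last holds). The fingers move at their own pace and stop on an object; "squeeze" is the grip in N (left out, the last holds). Time passes only in rows, so rows that do not move let the fingers close, or fill a call up. It gives the time, the measured TCP pose, the force, the opening and the grip force at its end, in the units of the state.
- bot.get_obs(): the state, without advancing time (a new reading comes with each control period).
- bot.camera(name): name is "scene" or "top" or "wrist"; returns a dict with "img" (384x512x3 uint8, blue, green, red), "vfov" (degrees; the focal length in pixels is half the picture's height over the tangent of half this angle, whatever the lens; pixels are square), "cx", "cy" (the principal point, pixels), "xyz" and "attitude" of the camera in the world. Camera axes: x right, y down, z forward; pixel columns grow to the right and rows downward; lengths in m; the calibration is good to about 2 mm. A picture is of the moment at which its call begins. There is no depth.
- bot.job_done(): hands the job in; it is judged then, once.
The state is a dict: "time": time; "q": joint angles; "qd": joint speeds; "joint_efforts": joint torques, N m; "ee_pos": TCP position; "tcp_rot": TCP orientation; "wrist_force": force on the tool from outside, world axes, zero at the start; "torque": the same for the moment, N m; "opening": finger opening in m; "grasp_force": force on a finger pad.
Only numpy, scipy, OpenCV 4.12 (cv2) and the standard library are available. Lean on these libraries where they do the work, as an engineer would, in place of code of your own. Each camera call takes 0.05 s, during which the arm holds its last target. There are 200 camera calls.

TASK

Take the blue-headed locking pin from the white rack and stand it in the vertical hole on top of the tube rotator's bearing block, then turn the crank slowly away from the robot until you feel the pin catch in the shaft's hidden cross-hole. Stop turning at once, without straining the crank against the pin, and push the pin gently down through the shaft until its head sits fully home on the block. Never force the pin against the shaft, let go when done and leave everything else where it stands.

Things in the scene. Friction and masses are not known exactly. Their poses are not given: they have to be found in the camera images.
- rotator: Fixed hand-turned tube rotator: white base plate 180 x 190 x 12 mm, aluminium bearing block 70 (x) x 50 (y) mm, block top 130 mm above the table. Origin on the table under the block's middle; z up, +x away from the robot, y along the shaft: white tube disc (radius 68 mm) at y +66 to +95 mm, crank on the -y side.
- bore (a point): Mouth of the vertical pin hole, in the middle of the block's top face (a red dot lies 24 mm from it on the robot's side). The hole is square, 11.5 mm wide (parallel to the block), with a 2.5 mm chamfer, and 25 mm deep down to the 40 mm thick round shaft; it goes on, 14 mm wide, under the shaft.
- crank: The turning part: shaft, dark crank arm, blue handle, tube disc. Origin on the shaft axis, 85 mm above the table; y along the shaft; its z points from the axis to the handle. It turns about y: angle 0 = handle straight up, positive = leaning to the rotator's +x (away from the robot), limits +-1.15 rad. Starts at -1.0 to -0.65 rad, stays where left, turns with about 1 N at the handle.
- axle (a point): Middle of the shaft inside the block, 85 mm up. Its 13 mm cross-hole is hidden, at an unknown angle to the crank: it comes under the pin hole at a crank angle between -0.2 and +0.75 rad. Within a window of about 0.1 rad a pin standing in the bore drops 8 mm by its weight, if the crank turns at 0.4 rad/s or less, and blocks the crank. Over 60 N between pin and shaft is damage.
- handle (a point): Middle of the blue crank handle: free-spinning round sleeve 16 mm in diameter, parallel to the shaft, 70 mm from its axis, 90 mm to -y of the block middle, reaching 30 mm to either side of this point along y, -y end free. Can be straddled from above by fingers on its +x and -x sides. Blocked, push it with no more than about 10 N: the leverage on the pin is 3.5 to 1.
- pin: Locking pin, 111 mm long, about 45 g: polished, slippery steel stem 10 mm in diameter, 87 mm long, with a tapered foot (5 mm wide at the tip, 4 mm high), under a blue round head 24 mm in diameter and 24 mm high. Origin at the tip of the foot, z up along the stem (head from 87 to 111 mm). Starts upright in one of the rack's three holes, 45 mm deep.
- pin_tip (a point): Centre of the pin's foot (the same point as the pin's origin). Resting on the misaligned shaft it is about 25 mm under the bore's mouth, caught in the cross-hole about 33 mm, fully home 87 mm. Spring balls in the cross-hole stop the caught pin; pushing past them and on down takes about 4 to 10 N from above on the head, and the pin then stays.
- rack: Fixed white rack 70 x 190 x 50 mm with three upright holes 12.5 mm wide in a row along its y, 60 mm apart, the middle one at its centre. Origin under its centre.
- probe: Bystander: steel stem with a white square head 20 mm wide, 117 mm tall, in another hole of the rack. Origin at its lower end. Leave alone.
- rod: Bystander: grey rod with a black ball (20 mm) on top, 106 mm tall, in another hole of the rack. Origin at its lower end. Leave alone.
- bottle_a: Bystander: small glass bottle with blue cap, 70 mm wide, 140 mm tall. Origin under its centre.
- bottle_b: Bystander: larger glass bottle with blue cap, 86 mm wide, 170 mm tall. Origin under its centre.
- dishes: Bystander: stack of four culture dishes, 94 mm wide, 57 mm tall. Origin under its centre.
- tipbox: Bystander: blue box of pipette tips, 85 x 120 x 67 mm. Origin under its centre.
- burner: Bystander: blue gas burner canister, 72 mm wide, 148 mm tall. Origin under its centre.

How it is judged:
By the outcome, as a careful person would: the job done as asked, in the order asked, and still so for the second after the job is handed in, with the robot touching nothing.
It also fails if it takes over 72 s, if anything falls off the work surface, if the arm or the gripper's body presses on something with over 40 N, if the wrist force passes 120 N, or if a joint passes its speed limit or range.

## Working session

There is one attempt and no reset: what is moved stays moved. The work goes in short steps, Python scripts to look and compute and a tool call to move; the robot and the scene stay as the last step left them, time stands still between calls to the robot, and variables do not carry over. Pictures are saved under pics/ and viewed, at most 10 in all, crops included, and the job is handed in when it is done.

Besides the shell and the picture viewer there is one more tool, called after ">>>" as name(argument=value, ...) on one line, values as JSON. play_rows: Moves the arm, as the interface text tells. Its arguments: {"type":"object","properties":{"steps":{"type":"array","items":{"type":"array","items":{"type":"array","items":{"type":"number"}}}},"gripper":{"type":"number"},"squeeze":{"type":"number"}},"required":["steps"]}

```bash
mkdir -p pics; ls; cat > h.py <<'E'
import numpy as np, cv2
from scipy.spatial.transform import Rotation as R
from workcell import bot
def cam(n,save=None):
    c=bot.camera(n)
    if save: cv2.imwrite('pics/'+save,c['img'])
    return c
def Rc(c):
    a=np.array(c['attitude'],float)
    return a if a.shape==(3,3) else R.from_euler('xyz',a,degrees=True).as_matrix()
def F(c): return 192/np.tan(np.radians(c['vfov'])/2)
def ray(c,u,v):
    return Rc(c)@np.array([(u-c['cx'])/F(c),(v-c['cy'])/F(c),1])
def onz(c,u,v,z):
    d=ray(c,u,v);o=np.array(c['xyz']);return o+d*(z-o[2])/d[2]
def proj(c,p):
    q=Rc(c).T@(np.array(p)-np.array(c['xyz']));return q[:2]/q[2]*F(c)+[c['cx'],c['cy']]
E
python3 - <<'E'
from h import *
ims=[]
import pickle
d={}
for n in ['scene','top','wrist']:
    c=cam(n);d[n]=c;print(n,{k:v for k,v in c.items() if k!='img'})
pickle.dump(d,open('c0.pkl','wb'))
cv2.imwrite('pics/top0.png',cv2.resize(d['top']['img'],(800,600),interpolation=cv2.INTER_CUBIC))
cv2.imwrite('pics/sc0.png',cv2.resize(d['scene']['img'],(800,600),interpolation=cv2.INTER_CUBIC))
print(bot.get_obs(),bot.hold_point_z)
E
```

```text
pics
scene {'vfov': 54.39032969607649, 'cx': 255.12667268276823, 'cy': 192.50653203079972, 'xyz': array([1.18024953, 0.28721362, 0.73373734]), 'attitude': array([-135.22703502,   -1.16131556,  114.09899258])}
top {'vfov': 53.031852343108355, 'cx': 257.6737773859093, 'cy': 193.87079785272212, 'xyz': array([0.41012577, 0.02929055, 1.03796769]), 'attitude': array([-169.53273035,    0.80928105,  -89.72563044])}
wrist {'vfov': 68.00770651439363, 'cx': 258.5264686220722, 'cy': 188.75889069740805, 'xyz': array([ 0.27912068, -0.47873248,  0.37367112]), 'attitude': array([ 1.63080822e+02,  9.62512802e-02, -6.72113425e+01])}
{'time': 0.15, 'q': array([-6.72084047e+01,  5.00401258e+00,  1.00468441e+01,  9.50992809e+01,
        4.99412490e-04,  9.00009967e+01]), 'qd': array([ 0.00250626, -0.08287606,  0.11059265, -0.02470027, -0.02152987,
        0.05992955]), 'joint_efforts': array([-5.36116731e-04, -5.20762610e+01,  4.65044332e+01,  1.38271402e-02,
       -1.68664720e-06, -1.97151496e-05]), 'ee_pos': array([ 0.21299917, -0.50690673,  0.23076204]), 'tcp_rot': array([-1.79943551e+02, -4.98430255e-04,  2.27905981e+01]), 'wrist_force': array([ 0.52237954, -0.05072345, -0.14448559]), 'torque': array([-0.02039782,  0.02624133,  0.01560113]), 'grasp_force': 0.0, 'opening': 0.08500492686129968} 0.0187
```

View pics/top0.png

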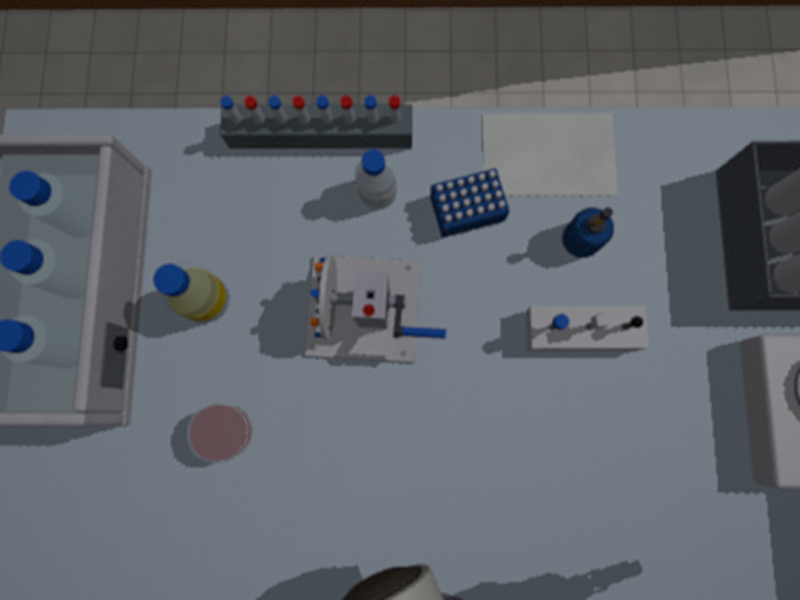

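View pics/sc0.png

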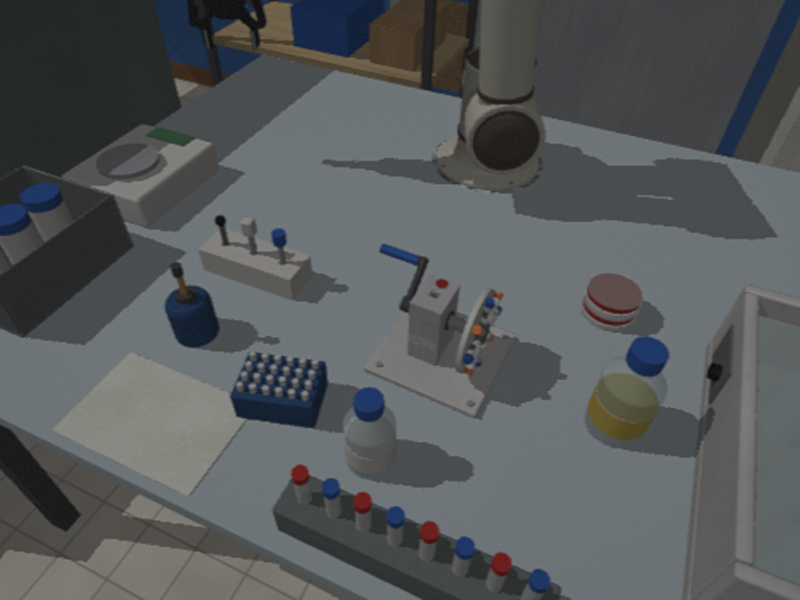

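Top picture (800x600): pin head at (561,321), in the rack's +y hole. The bore is at (370,294), the red dot at (369,310) and the handle at (421,332). I'll enlarge a crop.

```bash
python3 - <<'E'
from h import *
import pickle
d=pickle.load(open('c0.pkl','rb'))
t=d['top']['img'][155:240,190:300]
a=cv2.resize(t,None,fx=7.2,fy=7.2,interpolation=cv2.INTER_CUBIC)
cv2.imwrite('pics/a.png',np.clip(a*1.6,0,255))
c=d['top']
g=lambda u,v,z:print(np.round(onz(c,u*.64,v*.64,z),4))
g(561,321,.108);g(601,320,.11);g(636,322,.1)
g(370,294,.13);g(369,310,.13);g(396,333,.13);g(446,333,.13)
E
```

```text
[ 0.5538 -0.2037  0.108 ]
[ 0.5552 -0.2652  0.11  ]
[ 0.5537 -0.3229  0.1   ]
[0.5917 0.0933 0.13  ]
[0.5667 0.0944 0.13  ]
[0.5313 0.0528 0.13  ]
[ 0.5315 -0.0233  0.13  ][ WARN:0@0.179] global loadsave.cpp:1063 imwrite_ Unsupported depth image for selected encoder is fallbacked to CV_8U.
```

View pics/a.png

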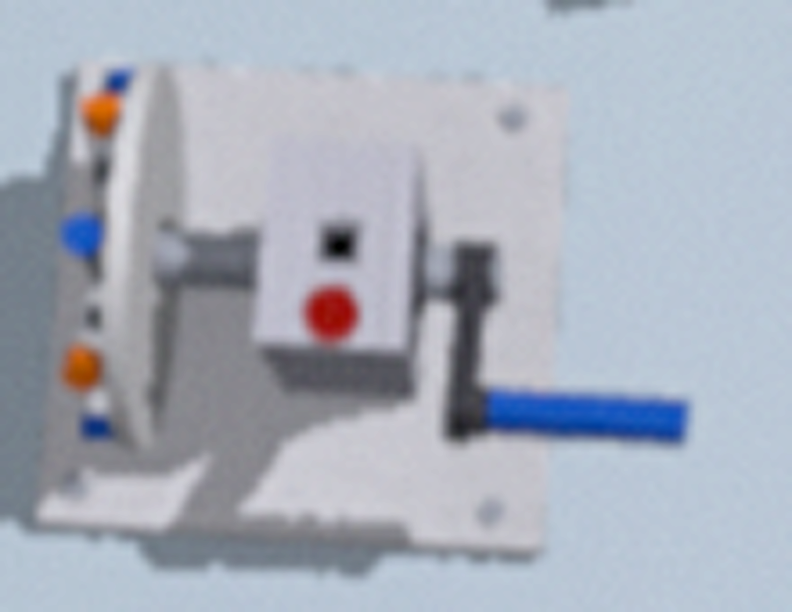

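The crop puts the bore at (340,241), the red dot at (331,312), and the handle from (487,403) to (688,420). The rotator is turned only a few degrees. I'm moving over the pin now.

>>> play_rows(steps=[[[0.0288,-0.0098,0,0],[0.0288,-0.0098,0,0],[0.0288,-0.0098,0,0],[0.0288,-0.0098,0,0],[0.0288,-0.0098,0,0]]], gripper=0.05)

```text
time: 0.57
ee_pos: [0.3276, -0.405, 0.2311]
tcp_rot: [-180.0, 0.0, 22.8]
wrist_force: [-0.1, 0.0, 0.6]
opening: 0.0504
grasp_force: 0.0
```

>>> play_rows(steps=[[[0.0288,-0.0098,0,0],[0.0288,-0.0098,0,0],[0.0288,-0.0098,0,0],[0.0288,-0.0098,0,0],[0.0288,-0.0098,0,0]]])

```text
time: 0.98
ee_pos: [0.4415, -0.3039, 0.2311]
tcp_rot: [-180.0, 0.0, 22.8]
wrist_force: [-0.0, 0.2, -0.0]
opening: 0.05
grasp_force: 0.0
```

>>> play_rows(steps=[[[0.0288,-0.0098,0,0],[0.0288,-0.0098,0,0],[0.0288,-0.0098,0,0],[0.0288,-0.0098,0,0],[0.0288,-0.0098,0,0]]])

```text
time: 1.4
ee_pos: [0.5553, -0.2029, 0.231]
tcp_rot: [-180.0, 0.0, 22.8]
wrist_force: [0.2, -0.4, 0.4]
opening: 0.0502
grasp_force: 0.0
```

>>> play_rows(steps=[[[0,0,0,-0.1173],[0,0,0,-0.1173],[0,0,0,-0.1173],[0,0,0,-0.1173],[0,0,0,-0.1173]]])

```text
time: 1.82
ee_pos: [0.5544, -0.204, 0.2309]
tcp_rot: [-180.0, 0.0, 56.7]
wrist_force: [0.2, 0.2, -0.7]
opening: 0.0498
grasp_force: 0.0
```

>>> play_rows(steps=[[[0,0,0,-0.1173],[0,0,0,-0.1173],[0,0,0,-0.1173],[0,0,0,-0.1173],[0,0,0,-0.1173]]])

```text
time: 2.23
ee_pos: [0.5543, -0.2041, 0.2309]
tcp_rot: [-180.0, -0.0, 90.3]
wrist_force: [-0.8, -0.3, 0.4]
opening: 0.0496
grasp_force: 0.0
```

```bash
python3 - <<'E'
from h import *
import pickle
c=cam('wrist');pickle.dump(c,open('c1.pkl','wb'))
print(bot.get_obs()['ee_pos'],bot.get_obs()['tcp_rot'],c['xyz'],c['attitude'])
cv2.imwrite('pics/w1.png',cv2.resize(c['img'],(800,600),interpolation=cv2.INTER_CUBIC))
E
```

```text
[ 0.55428646 -0.20413297  0.23093938] [-1.79965238e+02 -1.45148758e-02  9.08188266e+01] [ 0.55167243 -0.13046621  0.37395806] [1.63126471e+02 5.57740563e-02 3.29549452e-01]
```

View pics/w1.png

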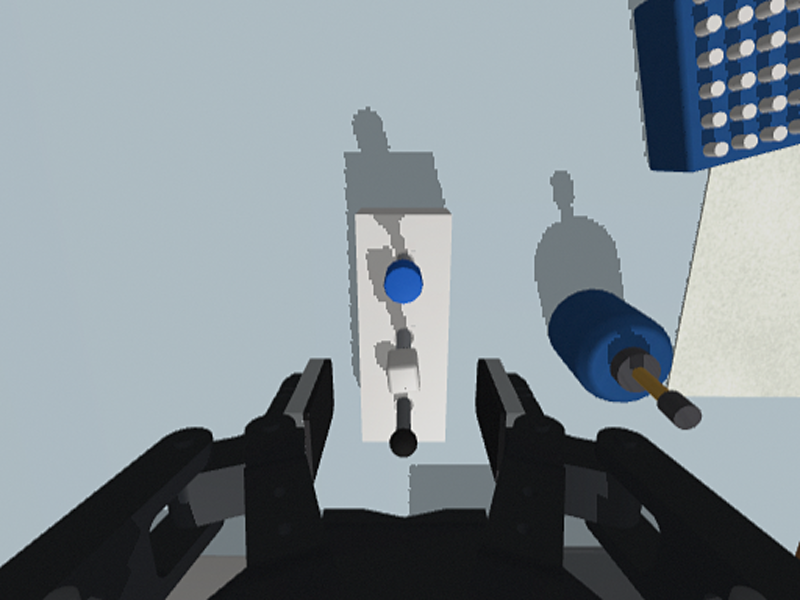

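The wrist view shows the blue head's top centred at (404,284). The rack is square to the tool and the burner is clear on the right.

```bash
python3 - <<'E'
from h import *
import pickle
c=pickle.load(open('c1.pkl','rb'))
print(onz(c,404*.64,284*.64,.116))
for p in [(356,213),(451,213),(362,441),(445,442)]: print(onz(c,p[0]*.64,p[1]*.64,.05))
s=pickle.load(open('c0.pkl','rb'))['scene']
g=lambda u,v,z:print('s',np.round(onz(s,u*.64,v*.64,z),4))
g(279,237,.108)
t=pickle.load(open('c0.pkl','rb'))['top']
g=lambda u,v,z:onz(t,190+u/7.2,155+v/7.2,z)
b=g(340,241,.13);r=g(331,312,.13);print(b,r)
h=[g(487,403,.135),g(688,420,.13)];print(h)
E
```

```text
[ 0.55186333 -0.201834    0.116     ]
[ 0.51699574 -0.16720235  0.05      ]
[ 0.58548621 -0.16680089  0.05      ]
[ 0.51719529 -0.35800643  0.05      ]
[ 0.58740142 -0.35853661  0.05      ]
s [ 0.5562 -0.1986  0.108 ]
[0.59093512 0.09222834 0.13      ] [0.56683635 0.09487825 0.13      ]
[array([0.53573807, 0.04272973, 0.135     ]), array([ 0.53096492, -0.02352996,  0.13      ])]
```

>>> play_rows(steps=[[[0.0019,-0.0025,0.0148,0],[0,0,0.0148,0],[0,0,0.0148,0],[0,0,0.0148,0],[0,0,0.0148,0]]])

```text
time: 2.7
ee_pos: [0.5518, -0.2022, 0.1564]
tcp_rot: [-180.0, -0.0, 89.8]
wrist_force: [-0.3, 0.0, -0.4]
opening: 0.0501
grasp_force: 0.0
```

>>> play_rows(steps=[[[0,0,0.0148,0],[0,0,0.0148,0],[0,0,0.0148,0],[0,0,0.0148,0],[0,0,0.0148,0]]])

```text
time: 3.12
ee_pos: [0.5517, -0.2022, 0.0823]
tcp_rot: [-180.0, -0.0, 89.8]
wrist_force: [-0.4, -0.5, -1.0]
opening: 0.0503
grasp_force: 0.0
```

>>> play_rows(steps=[[[0,0,0,0],[0,0,0,0],[0,0,0,0],[0,0,0,0],[0,0,0,0]]], gripper=0.01, squeeze=30)

```text
time: 3.53
ee_pos: [0.5524, -0.2025, 0.0843]
tcp_rot: [179.9, 0.0, 90.0]
wrist_force: [-0.3, 0.3, -0.3]
opening: 0.0226
grasp_force: 29.4
```

>>> play_rows(steps=[[[0,0,0,0],[0,0,-0.005,0],[0,0,-0.015,0],[0,0,-0.02,0],[0,0,-0.03,0]]])

```text
time: 3.95
ee_pos: [0.5509, -0.2019, 0.1524]
tcp_rot: [-179.8, -0.1, 90.0]
wrist_force: [0.4, 0.3, -1.0]
opening: 0.0233
grasp_force: 29.6
```

>>> play_rows(steps=[[[0,0,-0.0236,0],[0,0,-0.0236,0],[0,0,-0.0236,0],[0,0,-0.0236,0],[0,0,-0.0236,0]]])

```text
time: 4.37
ee_pos: [0.5517, -0.2022, 0.2731]
tcp_rot: [180.0, 0.0, 90.0]
wrist_force: [-0.2, -0.6, -1.2]
opening: 0.0231
grasp_force: 29.6
```

>>> play_rows(steps=[[[0.0294,0.004,0,0],[0.0294,0.004,0,0],[0.0294,0.004,0,0],[0.0294,0.004,0,0],[0.0294,0.004,0,0]]])

```text
time: 4.78
ee_pos: [0.5718, -0.054, 0.272]
tcp_rot: [180.0, 0.0, 90.0]
wrist_force: [-0.0, -0.4, -0.5]
opening: 0.0228
grasp_force: 29.6
```

>>> play_rows(steps=[[[0.0294,0.004,0,0],[0.0294,0.004,0,0],[0.0294,0.004,0,0],[0.0294,0.004,0,0],[0.0294,0.004,0,0]]])

```text
time: 5.2
ee_pos: [0.5918, 0.0932, 0.272]
tcp_rot: [180.0, -0.0, 90.0]
wrist_force: [1.2, 0.7, 0.3]
opening: 0.0231
grasp_force: 29.6
```

>>> play_rows(steps=[[[0,0,0,0],[0,0,0,0],[0,0,0,0],[0,0,0,0],[0,0,0,0]]])

```text
time: 5.62
ee_pos: [0.5919, 0.0907, 0.2716]
tcp_rot: [180.0, 0.0, 89.9]
wrist_force: [0.8, -0.3, -0.1]
opening: 0.0232
grasp_force: 29.6
```

```bash
python3 - <<'E'
from h import *
import pickle
c=cam('wrist');pickle.dump(c,open('c2.pkl','wb'))
o=bot.get_obs();print(o['time'],o['ee_pos'],o['tcp_rot'],c['xyz'],c['attitude'])
cv2.imwrite('pics/w2.png',cv2.resize(c['img'],(800,600),interpolation=cv2.INTER_CUBIC))
E
```

```text
5.6667 [0.5918741  0.0907509  0.27156207] [1.79981902e+02 1.62651979e-03 8.99197344e+01] [0.58962641 0.16445493 0.41462976] [ 1.63110256e+02 -5.05476581e-05 -7.94628857e-02]
```

View pics/w2.png

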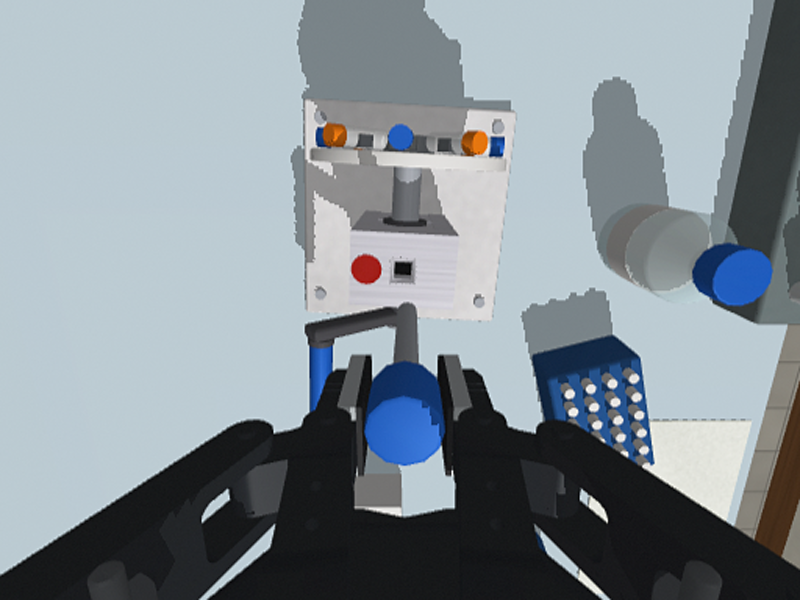

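The wrist view shows the bore mouth at (402,269), the dot at (366,269) and the pin tip near (407,306). The plate's top edge runs (305,100) to (514,112), so yaw is about -3°.

```bash
python3 - <<'E'
from h import *
import pickle
c=pickle.load(open('c2.pkl','rb'))
g=lambda u,v,z:onz(c,u*.64,v*.64,z)
print('bore',g(402,269,.13),'dot',g(366,269,.13))
print('tip seen',g(407,306,.196),'tcp proj',proj(c,[.5919,.0907,.2716-.078])/.64)
P=[g(305,100,.012),g(515,112,.012),g(306,310,.012),g(492,321,.012)]
for p in P: print(p)
d=P[1]-P[0];print(np.degrees(np.arctan2(d[1],d[0])));d=P[3]-P[2];print(np.degrees(np.arctan2(d[1],d[0])))
print('handle top',g(321,342,.14),g(320,410,.14))
cv2.imwrite('pics/w2c.png',cv2.resize(c['img'][125:215,200:310],None,fx=6.5,fy=6.5,interpolation=cv2.INTER_CUBIC))
E
```

```text
bore [0.58825143 0.09585019 0.13      ] dot [0.5645902  0.09588301 0.13      ]
tip seen [0.59110646 0.09208455 0.196     ] tcp proj [408.48334075 307.06795216]
[0.50706605 0.21244107 0.012     ]
[0.68309103 0.2028873  0.012     ]
[0.49579504 0.02728423 0.012     ]
[0.67424568 0.01584709 0.012     ]
-3.1066849071864633
-3.667148807177503
handle top [0.53415422 0.04834832 0.14      ] [ 0.53059553 -0.00307509  0.14      ]
```

View pics/w2c.png

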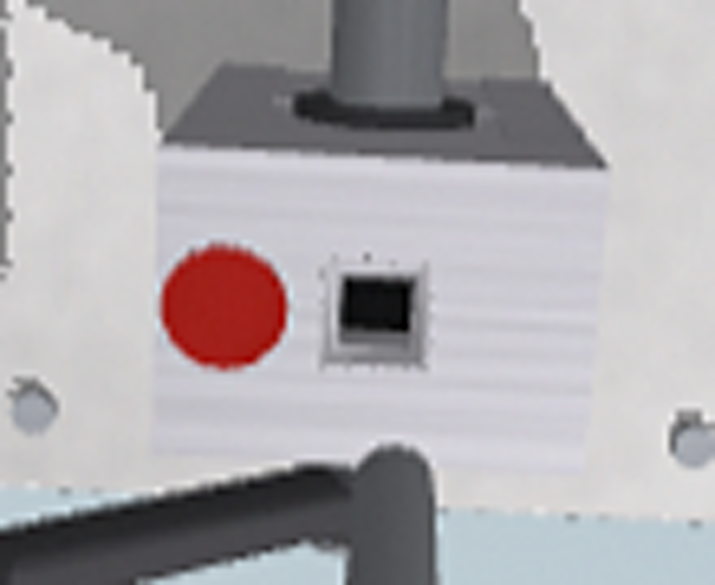

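The crop shows the chamfer square centred at (375,314), which is (402.7,270.9) in the 800x600 picture. I'll lower the tip close to the mouth and compare the two in one picture.

>>> play_rows(steps=[[[0.003,-0.0024,0.008,0],[0,0,0.014,0],[0,0,0.014,0],[0,0,0.014,0],[0,0,0.006,0]]])

```text
time: 6.08
ee_pos: [0.589, 0.0939, 0.2135]
tcp_rot: [-179.9, 0.0, 89.9]
wrist_force: [-0.2, -0.2, -0.4]
opening: 0.023
grasp_force: 29.6
```

>>> play_rows(steps=[[[0,0,0,0],[0,0,0,0],[0,0,0,0],[0,0,0,0],[0,0,0,0]]])

```text
time: 6.5
ee_pos: [0.5898, 0.0947, 0.2161]
tcp_rot: [179.9, -0.0, 90.0]
wrist_force: [0.2, 0.6, 0.6]
opening: 0.0232
grasp_force: 29.6
```

```bash
python3 - <<'E'
from h import *
import pickle
c=cam('wrist');s=cam('scene');t=cam('top');pickle.dump((c,s,t),open('c3.pkl','wb'))
o=bot.get_obs();print(o['time'],o['ee_pos'],o['tcp_rot'],c['xyz'],c['attitude'])
b=np.array([.5895,.094,.13])
u,v=proj(c,b);print(u,v);print(proj(s,b),proj(t,b))
def crop(c,w,h,f):
    u,v=np.round(proj(c,b)).astype(int);print(u-w,v-h)
    return cv2.resize(c['img'][v-h:v+h,u-w:u+w],None,fx=f,fy=f,interpolation=cv2.INTER_CUBIC)
A=crop(c,40,40,5);B=crop(s,40,40,5)
cv2.imwrite('pics/w3.png',np.hstack([A,B]))
E
```

```text
6.65 [0.58961537 0.09475096 0.21562695] [ 1.79971925e+02 -5.58262859e-03  9.00018078e+01] [0.58733267 0.16840804 0.35913171] [ 1.63123862e+02 -4.60314260e-02 -6.80581710e-03]
260.8803320858627 194.29487294027498
[277.8494571  186.98516057] [236.47824875 189.05556898]
221 154
238 147
```

View pics/w3.png

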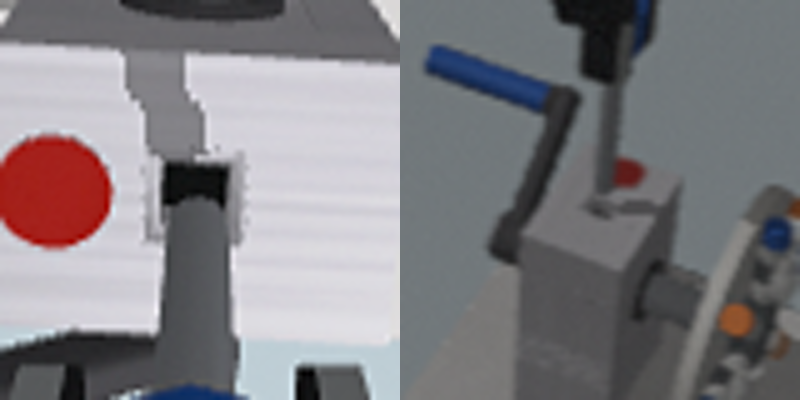

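The tip is centred on the chamfer sideways, to about 0.3 mm, and sits about 0.7 mm short in y. I'll correct this and lower gently.

>>> play_rows(steps=[[[0.0007,-0.0003,0.003,0],[0,0,0.003,0],[0,0,0.003,0],[0,0,0.003,0],[0,0,0.002,0]]])

```text
time: 7.07
ee_pos: [0.589, 0.0954, 0.2006]
tcp_rot: [-180.0, 0.0, 90.0]
wrist_force: [-0.7, 0.0, -0.1]
opening: 0.0233
grasp_force: 29.6
```

>>> play_rows(steps=[[[0,0,0.001,0],[0,0,0,0],[0,0,0,0],[0,0,0,0],[0,0,0,0]]])

```text
time: 7.48
ee_pos: [0.5893, 0.0954, 0.2005]
tcp_rot: [180.0, -0.0, 90.0]
wrist_force: [-0.5, -0.1, 0.4]
opening: 0.0229
grasp_force: 29.6
```

```bash
python3 - <<'E'
from h import *
o=bot.get_obs();print(o['ee_pos'],o['wrist_force'],o['torque'])
E
```

```text
[0.58926206 0.09541608 0.20046923] [-0.4832353  -0.07029332  0.43634499] [-0.02783078 -0.01080945  0.00213168]
```

>>> play_rows(steps=[[[0,0,0.002,0],[0,0,0.002,0],[0,0,0.002,0],[0,0,0.002,0],[0,0,0,0]]])

```text
time: 7.9
ee_pos: [0.589, 0.0954, 0.1917]
tcp_rot: [-180.0, 0.0, 90.0]
wrist_force: [-0.2, -0.0, 0.2]
opening: 0.0231
grasp_force: 29.6
```

>>> play_rows(steps=[[[0,0,0.002,0],[0,0,0.002,0],[0,0,0.001,0],[0,0,0,0],[0,0,0,0]]])

```text
time: 8.32
ee_pos: [0.5891, 0.0954, 0.1872]
tcp_rot: [-180.0, 0.0, 90.0]
wrist_force: [0.4, -0.3, -0.8]
opening: 0.0231
grasp_force: 29.6
```

>>> play_rows(steps=[[[0,0,0.001,0],[0,0,0.001,0],[0,0,0.0005,0],[0,0,0,0],[0,0,0,0]]])

```text
time: 8.73
ee_pos: [0.5892, 0.0954, 0.1847]
tcp_rot: [-180.0, 0.0, 90.0]
wrist_force: [0.1, 0.6, -1.1]
opening: 0.0232
grasp_force: 29.6
```

>>> play_rows(steps=[[[0,0,0,0],[0,0,0,0],[0,0,0,0],[0,0,0,0],[0,0,0,0]]], gripper=0.045)

```text
time: 9.15
ee_pos: [0.5892, 0.0954, 0.1848]
tcp_rot: [180.0, -0.0, 90.0]
wrist_force: [-1.5, 0.2, 0.5]
opening: 0.0452
grasp_force: 0.0
```

>>> play_rows(steps=[[[0,0,-0.01,0],[0,0,-0.02,0],[0,0,-0.02,0],[0,0,-0.02,0],[0,0,-0.02,0]]])

```text
time: 9.57
ee_pos: [0.589, 0.0954, 0.2766]
tcp_rot: [180.0, -0.0, 90.0]
wrist_force: [-0.0, 0.2, -0.2]
opening: 0.045
grasp_force: 0.0
```

```bash
python3 - <<'E'
from h import *
import pickle
s=cam('scene');t=cam('top');w=cam('wrist');pickle.dump((w,s,t),open('c4.pkl','wb'))
o=bot.get_obs();print(o['time'],o['ee_pos'])
A=cv2.resize(s['img'][107:207,225:325],None,fx=4,fy=4,interpolation=cv2.INTER_CUBIC)
print(s['img'].shape)
B=cv2.resize(w['img'][142:342,156:356],None,fx=2,fy=2,interpolation=cv2.INTER_CUBIC)
cv2.imwrite('pics/w4.png',np.hstack([A,B]))
E
```

```text
9.7167 [0.58976536 0.09552693 0.27704699]
(384, 512, 3)
```

View pics/w4.png

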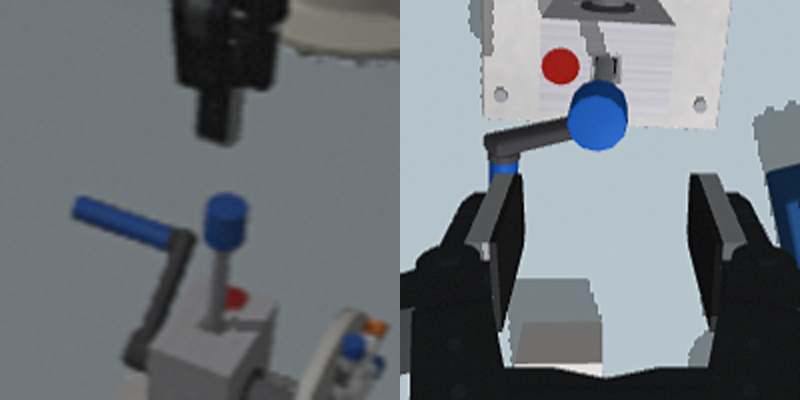

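The pin stands upright in the bore. The crank sits at about -0.82 rad with the handle at z of about 0.133. I'm going over the handle to straddle it.

>>> play_rows(steps=[[[0,0,0,0.058],[-0.019,-0.0102,0,0],[-0.019,-0.0102,0,0],[-0.019,-0.0102,0,0],[-0.019,-0.0102,0,0]]], gripper=0.055)

```text
time: 10.13
ee_pos: [0.5432, 0.0213, 0.2738]
tcp_rot: [-179.9, 0.0, 86.7]
wrist_force: [-0.0, 0.3, 0.3]
opening: 0.055
grasp_force: 0.0
```

>>> play_rows(steps=[[[-0.019,-0.0102,0,0],[0,0,0.025,0],[0,0,0.025,0],[0,0,0.025,0],[0,0,0,0]]])

```text
time: 10.55
ee_pos: [0.5306, 0.0033, 0.1943]
tcp_rot: [-179.6, 0.0, 86.7]
wrist_force: [-0.5, 0.1, 0.2]
opening: 0.0551
grasp_force: 0.0
```

```bash
python3 - <<'E'
from h import *
import pickle
w=cam('wrist')
o=bot.get_obs();print(o['time'],o['ee_pos'],o['tcp_rot'],w['xyz'],w['attitude']);pickle.dump(w,open('c5.pkl','wb'))
cv2.imwrite('pics/w5.png',w['img'])
E
```

```text
10.6 [0.53120063 0.00346096 0.19716353] [-1.79704296e+02  1.84094380e-02  8.66715285e+01] [0.53370098 0.07693114 0.33728622] [163.08393462   0.46142595  -3.34634761]
```

View pics/w5.png

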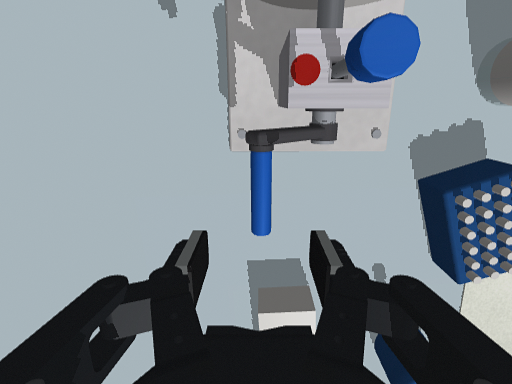

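The handle runs (258,150) to (261,233), centred between the fingers (207 to 312). I'll descend and narrow the gap.

>>> play_rows(steps=[[[0,0,0.018,0],[0,0,0.018,0],[0,0,0.018,0],[0,0,0.018,0],[0,0,0.0125,0]]])

```text
time: 11.02
ee_pos: [0.533, 0.0037, 0.1153]
tcp_rot: [180.0, -0.0, 86.7]
wrist_force: [-0.1, 0.3, -0.2]
opening: 0.055
grasp_force: 0.0
```

>>> play_rows(steps=[[[0,0,0,0],[0,0,0,0],[0,0,0,0],[0,0,0,0],[0,0,0,0]]], gripper=0.03, squeeze=20)

```text
time: 11.43
ee_pos: [0.5333, 0.0035, 0.1165]
tcp_rot: [179.9, -0.0, 86.7]
wrist_force: [-0.5, -0.5, 0.3]
opening: 0.0303
grasp_force: 0.0
```

```bash
cat >> h.py <<'E'
BORE=np.array([.5893,.0954]);YAW=np.radians(-3.3)
ex=np.array([np.cos(YAW),np.sin(YAW)]);ey=np.array([-np.sin(YAW),np.cos(YAW)])
def head(s):
    im=cv2.cvtColor(s['img'],cv2.COLOR_BGR2HSV)
    u,v=np.round(proj(s,[*BORE,.2])).astype(int)
    m=np.zeros(im.shape[:2],np.uint8);sl=np.s_[v-20:v+20,u-14:u+14]
    m[sl]=((im[sl][...,0]>100)&(im[sl][...,0]<130)&(im[sl][...,1]>140)).astype(np.uint8)
    n,l,st,ce=cv2.connectedComponentsWithStats(m);k=1+np.argmax(st[1:,4])
    return ce[k],st[k]
def rep():
    s=cam('scene');o=bot.get_obs();c,st=head(s)
    d=o['ee_pos'][:2]-BORE
    print('t%.2f'%o['time'],'head',c.round(2),st,'rot xy',(d@ex).round(4),(d@ey).round(4),'z',o['ee_pos'][2].round(4),'F',o['wrist_force'].round(2),'grip',o['opening'],o['grasp_force'])
    return s
E
python3 - <<'E'
from h import *
import pickle
w,s,t=pickle.load(open('c4.pkl','rb'));print(head(s))
for z in(.204,.196): print(proj(s,[*BORE,z]))
rep()
E
```

```text
(array([280.70642202, 162.01834862]), array([276, 156,  10,  14, 109], dtype=int32))
[280.64197825 162.7841623 ]
[280.39070965 165.5647862 ]
t11.48 head [280.66 162.05] [276 156  10  14 110] rot xy -0.0507 -0.0949 z 0.1162 F [-0.11 -0.88 -0.53] grip 0.030041470757202794 0.0
```

>>> play_rows(steps=[[[0,0.0014,0,0],[0,0.0014,0,0],[0,0.0014,0,0],[0,0.0014,0,0],[0,0.0011,0,0]]])

```text
time: 11.9
ee_pos: [0.5394, 0.0031, 0.1152]
tcp_rot: [-180.0, 0.0, 86.7]
wrist_force: [-2.6, 0.7, 0.3]
opening: 0.0298
grasp_force: 1.4
```

>>> play_rows(steps=[[[0,0.0015,-0.0014,0],[0,0.0015,-0.0014,0],[0,0.0015,-0.0014,0],[0,0.0015,-0.0014,0],[0,0.0017,-0.0014,0]]])

```text
time: 12.32
ee_pos: [0.5473, 0.0027, 0.1225]
tcp_rot: [180.0, -0.0, 86.7]
wrist_force: [-1.3, 0.3, -0.3]
opening: 0.0303
grasp_force: 1.1
```

```bash
python3 - <<'E'
from h import *
import pickle
s=rep();pickle.dump(s,open('c6.pkl','wb'))
t=cam('top');cv2.imwrite('pics/t6.png',cv2.resize(t['img'][150:240,200:300],None,fx=6,fy=6,interpolation=cv2.INTER_CUBIC))
E
```

```text
t12.37 head [280.87 160.96] [277 155  10  14 108] rot xy -0.0362 -0.0949 z 0.1227 F [-1.71 -0.18  0.19] grip 0.030043219153800555 0.7755816355347633
```

>>> play_rows(steps=[[[0,0.0017,-0.0012,0],[0,0.0017,-0.0012,0],[0,0.0017,-0.0012,0],[0,0.0018,-0.0011,0],[0,0.0018,-0.0011,0]]])

```text
time: 12.83
ee_pos: [0.556, 0.0022, 0.1282]
tcp_rot: [180.0, -0.0, 86.7]
wrist_force: [-1.5, 0.1, 0.5]
opening: 0.0303
grasp_force: 0.9
```

>>> play_rows(steps=[[[0,0.0019,-0.001,0],[0,0.0019,-0.0009,0],[0,0.0019,-0.0009,0],[0,0.0019,-0.0009,0],[0,0.0019,-0.0009,0]]])

```text
time: 13.25
ee_pos: [0.5656, 0.0017, 0.1328]
tcp_rot: [180.0, -0.0, 86.7]
wrist_force: [-1.8, 1.7, -0.4]
opening: 0.0302
grasp_force: 0.7
```

```bash
python3 - <<'E'
from h import *
rep()
E
```

```text
t13.30 head [278.91 160.67] [275 155   9  13 106] rot xy -0.018 -0.095 z 0.1329 F [-1.54  1.09 -0.07] grip 0.029946202882706663 0.3607250936329365
```

>>> play_rows(steps=[[[0,0.0014,-0.0005,0],[0,0.0014,-0.0005,0],[0,0.0014,-0.0004,0],[0,0.0013,-0.0004,0],[0,0.0013,-0.0004,0]]])

```text
time: 13.72
ee_pos: [0.5722, 0.0013, 0.1349]
tcp_rot: [-180.0, -0.0, 86.7]
wrist_force: [-1.0, 1.3, 0.2]
opening: 0.0302
grasp_force: 0.6
```

```bash
python3 - <<'E'
from h import *
rep()
E
```

```text
t13.77 head [278.89 161.7 ] [275 156   9  13 105] rot xy -0.0114 -0.095 z 0.135 F [-1.53  0.51 -0.04] grip 0.030061169556454926 0.4139088559895754
```

>>> play_rows(steps=[[[0,0.0012,-0.0003,0],[0,0.0012,-0.0003,0],[0,0.0012,-0.0003,0],[0,0.0012,-0.0002,0],[0,0,0,0]]])

```text
time: 14.18
ee_pos: [0.5772, 0.001, 0.136]
tcp_rot: [180.0, 0.0, 86.7]
wrist_force: [-0.7, 0.8, 0.2]
opening: 0.0298
grasp_force: 0.2
```

```bash
python3 - <<'E'
from h import *
rep()
E
```

```text
t14.23 head [280.25 167.23] [276 161  10  14 111] rot xy -0.0067 -0.095 z 0.136 F [ 0.35 -0.09  0.3 ] grip 0.029866537471062854 0.006836133979959413
```

The head has dropped in the image and the push force has gone. I'll triangulate it with two cameras.

```bash
cat > tri.py <<'E'
from h import *
import pickle
def blob(s,w,h):
    im=cv2.cvtColor(s['img'],cv2.COLOR_BGR2HSV)
    u,v=np.round(proj(s,[*BORE,.2])).astype(int)
    m=np.zeros(im.shape[:2],np.uint8);sl=np.s_[v-h:v+h,u-w:u+w]
    m[sl]=((im[sl][...,0]>100)&(im[sl][...,0]<130)&(im[sl][...,1]>130)).astype(np.uint8)
    n,l,st,ce=cv2.connectedComponentsWithStats(m);k=1+np.argmax(st[1:,4])
    return ce[k],st[k]
def tri(s,t):
    a,sa=blob(s,14,20);b,sb=blob(t,14,14)
    A=[];y=[]
    for c,p in((s,a),(t,b)):
        d=ray(c,*p);d/=np.linalg.norm(d);M=np.eye(3)-np.outer(d,d);A.append(M);y.append(M@np.array(c['xyz']))
    p=np.linalg.lstsq(np.vstack(A),np.hstack(y),rcond=None)[0]
    print(a.round(2),sa,b.round(2),sb,p.round(4))
E
python3 - <<'E'
from tri import *
w,s,t=pickle.load(open('c4.pkl','rb'));tri(s,t)
tri(cam('scene'),cam('top'));print(bot.get_obs()['wrist_force'])
E
```

```text
Traceback (most recent call last):
  File "tri.py", line 11, in tri
    a,sa=blob(s,14,20);b,sb=blob(t,14,14)
                            ~~~~^^^^^^^^^
  File "tri.py", line 8, in blob
    n,l,st,ce=cv2.connectedComponentsWithStats(m);k=1+np.argmax(st[1:,4])
                                                      ~~~~~~~~~^^^^^^^^^^
ValueError: attempt to get argmax of an empty sequence
```

```bash
python3 - <<'E'
from tri import *
s=cam('scene');t=cam('top')
try: tri(s,t)
except Exception as e: print('occluded',e)
A=cv2.resize(s['img'][120:210,230:330],None,fx=4,fy=4,interpolation=cv2.INTER_CUBIC)
B=cv2.resize(t['img'][145:235,190:290],None,fx=4,fy=4,interpolation=cv2.INTER_CUBIC)
cv2.imwrite('pics/w7.png',np.hstack([A,B]));print(bot.get_obs()['wrist_force'])
E
```

```text
[280.16 167.28] [276 161  10  14 116] [233.47 180.63] [229 176  10  11  87] [0.5954 0.0967 0.1965]
[ 0.60150566 -0.04078074 -0.430279  ]
```

View pics/w7.png

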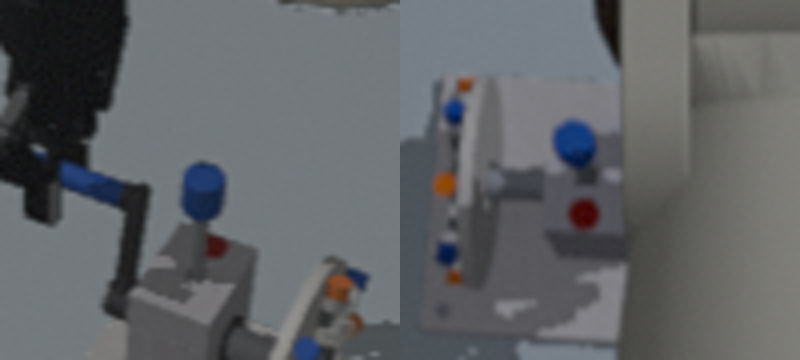

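The left picture shows the head lower and the handle no longer pushed; the top view shows the head leaning slightly to +x. Triangulated, the head centre is at z 0.1965, against 0.196 expected for a caught pin, so it has dropped about 8 mm. I'm stopping the turn here, leaving the handle and going over the head.

>>> play_rows(steps=[[[0,-0.003,0,0],[0,0,-0.03,0],[0,0,-0.03,0],[0,0,-0.03,0],[0,0,-0.03,0]]])

```text
time: 14.75
ee_pos: [0.5734, 0.0011, 0.2574]
tcp_rot: [180.0, 0.0, 86.7]
wrist_force: [-0.3, -0.3, -0.1]
opening: 0.0301
grasp_force: 0.0
```

>>> play_rows(steps=[[[0.019,0.0031,0,0],[0.019,0.0031,0,0],[0.019,0.0031,0,0],[0.019,0.0031,0,0],[0.019,0.0031,0,0]]], gripper=0)

```text
time: 15.17
ee_pos: [0.5949, 0.0959, 0.2562]
tcp_rot: [180.0, 0.0, 86.7]
wrist_force: [0.6, -0.5, -0.5]
opening: -0.0003
grasp_force: 0.0
```

>>> play_rows(steps=[[[0,0,0.008,0],[0,0,0.01,0],[0,0,0.01,0],[0,0,0.006,0],[0,0,0,0]]])

```text
time: 15.58
ee_pos: [0.5942, 0.0945, 0.2202]
tcp_rot: [-179.9, 0.0, 86.6]
wrist_force: [0.3, 0.2, 0.0]
opening: 0.0002
grasp_force: 0.0
```

```bash
python3 - <<'E'
from tri import *
s=rep();
E
```

```text
t15.63 head [280.1 167.4] [276 161  10  14 109] rot xy 0.0051 -0.0006 z 0.2212 F [ 0.05 -0.13  1.08] grip -0.0001862221627892009 0.0
```

>>> play_rows(steps=[[[0,-0.002,0.002,0],[0,0,0.002,0],[0,0,0.002,0],[0,0,0.002,0],[0,0,0.002,0]]])

```text
time: 16.05
ee_pos: [0.593, 0.0952, 0.212]
tcp_rot: [180.0, -0.0, 86.7]
wrist_force: [0.7, -0.8, 0.1]
opening: 0.0
grasp_force: 0.0
```

>>> play_rows(steps=[[[0,0,0.001,0],[0,0,0.001,0],[0,0,0.001,0],[0,0,0,0],[0,0,0,0]]])

```text
time: 16.47
ee_pos: [0.5929, 0.0952, 0.209]
tcp_rot: [-180.0, -0.0, 86.7]
wrist_force: [0.8, -0.3, 0.1]
opening: -0.0001
grasp_force: 0.0
```

>>> play_rows(steps=[[[0,0,0.001,0],[0,0,0.001,0],[0,0,0.001,0],[0,0,0,0],[0,0,0,0]]])

```text
time: 16.88
ee_pos: [0.5929, 0.0952, 0.2062]
tcp_rot: [180.0, -0.0, 86.7]
wrist_force: [-0.4, -0.2, 2.1]
opening: -0.0001
grasp_force: 1.4
```

>>> play_rows(steps=[[[0,0,0.0007,0],[0,0,0.0007,0],[0,0,0.0006,0],[0,0,0,0],[0,0,0,0]]])

```text
time: 17.3
ee_pos: [0.5929, 0.0952, 0.2039]
tcp_rot: [-180.0, 0.0, 86.7]
wrist_force: [0.6, 0.1, 2.9]
opening: 0.0001
grasp_force: 1.5
```

```bash
python3 - <<'E'
from tri import *
s=rep();
E
```

```text
t17.35 head [279.77 170.37] [276 165   9  11  79] rot xy 0.0036 0.0 z 0.2039 F [-0.09 -0.01  2.8 ] grip -4.1783031902687235e-05 1.4603070169687271
```

>>> play_rows(steps=[[[0,0,0.001,0],[0,0,0.001,0],[0,0,0.001,0],[0,0,0.001,0],[0,0,0,0]]])

```text
time: 17.77
ee_pos: [0.5927, 0.0952, 0.1994]
tcp_rot: [-180.0, 0.0, 86.7]
wrist_force: [0.3, -0.1, 0.6]
opening: -0.0003
grasp_force: 0.1
```

```bash
python3 - <<'E'
from tri import *
s=rep();
E
```

```text
t17.82 head [279.79 171.99] [276 167   9  11  78] rot xy 0.0034 -0.0 z 0.1994 F [-0.36  0.3  -0.32] grip 0.0002726300371128973 0.04159098258242011
```

>>> play_rows(steps=[[[0,0,0.001,0],[0,0,0.001,0],[0,0,0.001,0],[0,0,0.001,0],[0,0,0.001,0]]])

```text
time: 18.23
ee_pos: [0.5929, 0.0952, 0.195]
tcp_rot: [180.0, -0.0, 86.7]
wrist_force: [0.1, -0.5, 3.0]
opening: 0.0004
grasp_force: 1.3
```

>>> play_rows(steps=[[[0,0,0.001,0],[0,0,0.001,0],[0,0,0.001,0],[0,0,0.001,0],[0,0,0.001,0]]])

```text
time: 18.65
ee_pos: [0.5928, 0.0952, 0.1901]
tcp_rot: [180.0, 0.0, 86.7]
wrist_force: [-2.2, -0.8, 5.2]
opening: -0.0004
grasp_force: 2.4
```

```bash
python3 - <<'E'
from tri import *
s=rep();print(proj(s,[*BORE,.178]))
E
```

```text
t18.70 head [279.39 175.16] [275 170  10  11  75] rot xy 0.0034 -0.0 z 0.1898 F [-1.8  -1.03  0.95] grip 6.684149891783821e-05 1.0578443482518196
[279.83791775 171.6821697 ]
```

>>> play_rows(steps=[[[0,0,0.0015,0],[0,0,0.0015,0],[0,0,0.0015,0],[0,0,0.0015,0],[0,0,0.0015,0]]])

```text
time: 19.12
ee_pos: [0.5929, 0.0952, 0.1823]
tcp_rot: [180.0, 0.0, 86.7]
wrist_force: [-0.7, -0.7, 3.9]
opening: 0.0003
grasp_force: 2.0
```

>>> play_rows(steps=[[[0,0,0.0015,0],[0,0,0.0015,0],[0,0,0.0015,0],[0,0,0.0015,0],[0,0,0.0015,0]]])

```text
time: 19.53
ee_pos: [0.5929, 0.0951, 0.1749]
tcp_rot: [180.0, 0.0, 86.7]
wrist_force: [-1.0, -1.4, 4.9]
opening: 0.0001
grasp_force: 2.5
```

```bash
python3 - <<'E'
from tri import *
s=rep()
E
```

```text
t19.58 head [279.39 179.33] [275 175  10   9  67] rot xy 0.0035 -0.0 z 0.1745 F [ 0.4  -0.07  1.35] grip -6.317293589134402e-06 0.2062843053041365
```

Smooth at about 4 to 5 N. Continuing down.

>>> play_rows(steps=[[[0,0,0.0015,0],[0,0,0.0015,0],[0,0,0.0015,0],[0,0,0.0015,0],[0,0,0.0015,0]]])

```text
time: 20.0
ee_pos: [0.5929, 0.0952, 0.1673]
tcp_rot: [180.0, 0.0, 86.7]
wrist_force: [-0.0, -0.5, 2.4]
opening: -0.0001
grasp_force: 1.4
```

>>> play_rows(steps=[[[0,0,0.0014,0],[0,0,0.0014,0],[0,0,0.0014,0],[0,0,0.0014,0],[0,0,0.0014,0]]])

```text
time: 20.42
ee_pos: [0.5929, 0.0951, 0.1604]
tcp_rot: [180.0, 0.0, 86.7]
wrist_force: [-0.5, -0.9, 3.5]
opening: 0.0
grasp_force: 1.5
```

>>> play_rows(steps=[[[0,0,0.001,0],[0,0,0.001,0],[0,0,0.001,0],[0,0,0.001,0],[0,0,0.0005,0]]])

```text
time: 20.83
ee_pos: [0.5928, 0.0952, 0.1558]
tcp_rot: [-180.0, 0.0, 86.7]
wrist_force: [-0.7, -1.7, 2.6]
opening: 0.0004
grasp_force: 1.5
```

>>> play_rows(steps=[[[0,0,0.0005,0],[0,0,0.0005,0],[0,0,0.0005,0],[0,0,0,0],[0,0,0,0]]])

```text
time: 21.25
ee_pos: [0.5929, 0.0951, 0.1546]
tcp_rot: [180.0, 0.0, 86.7]
wrist_force: [-0.2, -2.9, 4.5]
opening: 0.0
grasp_force: 1.9
```

>>> play_rows(steps=[[[0,0,0.0005,0],[0,0,0.0005,0],[0,0,0,0],[0,0,0,0],[0,0,0,0]]])

```text
time: 21.67
ee_pos: [0.593, 0.0949, 0.1543]
tcp_rot: [179.9, 0.0, 86.7]
wrist_force: [-1.8, -4.5, 8.7]
opening: -0.0003
grasp_force: 4.2
```

>>> play_rows(steps=[[[0,0,0.0005,0],[0,0,0.0003,0],[0,0,0,0],[0,0,0,0],[0,0,0,0]]])

```text
time: 22.08
ee_pos: [0.593, 0.0947, 0.1542]
tcp_rot: [179.9, 0.0, 86.7]
wrist_force: [-2.6, -5.9, 12.2]
opening: -0.0002
grasp_force: 6.2
```

Solid stop at z 0.1542, against 0.154 expected. I'll retreat up and check.

>>> play_rows(steps=[[[0,0,-0.002,0],[0,0,-0.02,0],[0,0,-0.03,0],[0,0,-0.03,0],[0,0,-0.03,0]]])

```text
time: 22.5
ee_pos: [0.5925, 0.0956, 0.2652]
tcp_rot: [-179.9, -0.0, 86.7]
wrist_force: [0.1, -0.4, 1.3]
opening: 0.0001
grasp_force: 0.0
```

>>> play_rows(steps=[[[-0.04,-0.02,0,0],[-0.04,-0.02,0,0],[-0.04,-0.02,0,0],[-0.04,-0.02,0,0],[-0.02,-0.02,0,0]]])

```text
time: 22.92
ee_pos: [0.4875, -0.0703, 0.264]
tcp_rot: [-180.0, -0.0, 86.6]
wrist_force: [0.1, -0.7, 0.1]
opening: 0.0001
grasp_force: 0.0
```

```bash
python3 - <<'E'
from h import *
import h
s=cam('scene');t=cam('top');o=bot.get_obs();print(o['time'],o['ee_pos'],o['wrist_force'])
def bl(s,r=12):
    im=cv2.cvtColor(s['img'],cv2.COLOR_BGR2HSV);u,v=np.round(proj(s,[*BORE,.142])).astype(int)
    m=np.zeros(im.shape[:2],np.uint8);sl=np.s_[v-r:v+r,u-r:u+r]
    m[sl]=((im[sl][...,0]>100)&(im[sl][...,0]<130)&(im[sl][...,1]>130)).astype(np.uint8)
    n,l,st,ce=cv2.connectedComponentsWithStats(m);k=1+np.argmax(st[1:,4]);return ce[k],st[k]
A=[];y=[]
for c in(s,t):
    p,st=bl(c);print(p,st,proj(c,[*BORE,.142]));d=ray(c,*p);d/=np.linalg.norm(d);M=np.eye(3)-np.outer(d,d);A.append(M);y.append(M@np.array(c['xyz']))
print(np.linalg.lstsq(np.vstack(A),np.hstack(y),rcond=None)[0])
E
```

```text
23.0167 [ 0.48654084 -0.07017427  0.26513861] [ 0.9731219  -0.00524461  0.49166249]
[278.85436893 183.70873786] [275 178   9  13 103] [278.78183392 183.36915318]
[235.22222222 187.15277778] [231 183  10  10  72] [235.54361578 188.15754617]
[0.59146377 0.09622632 0.14315516]
```

The head centre is at z of about 0.143 (seated is 0.142), so the pin is home. I'm handing in.

```bash
python3 -c "
from workcell import bot
print(bot.job_done())"
```

```text
the job is handed in; nothing more can be done
None
```

The blue pin is fully home through the shaft: it caught at about -0.2 rad on the crank, took no more than about 12 N from above to seat, and the gripper is clear; handed in at about 23 s.

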